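Close up a row of oil filters with the push paddle

ROBOT

A 6-joint arm with a two-finger parallel gripper is mounted at the origin on the work surface. World frame = base frame: x ahead of the robot, y to its left, z up, the work surface at z = 0. Lengths are in m, angles in degrees, forces in N, time in s.
With the tool pointing down it reaches from about 0.35 to 0.875 m from the base axis. Payload 4.2 kg.
Tool frame: the origin (TCP) lies at the centre of the arm's flange, where the gripper is bolted on; the fingertips stand 182 mm ahead of it and the grasp point (between the pads) lies 164 mm ahead of it (r.nose_length is the distance from the TCP to the fingertips, in m); z points along the fingers, y is the line along which they close (so a half turn about z gives the same grasp; the last joint's range is limited). The gripper opens to 87 mm and grips with 3 to 60 N. Pads are 19 mm wide; open, the fingers measure 117 mm over their backs; the gripper's body (75 mm by 190 mm) begins 51 mm behind the grasp point.
Start: joints at [86.895, 22.042, 0.453, 0, -68.411, -14.817], TCP at [0.192, 0.595, 0.405] pointing down, gripper open.
Joint ranges: [-179.83, 179.83], [-69.29, 118.12], [-61.27, 80.66], [-181.25, 117.63], [-171.15, -9.14], [-177.46, 177.46]. Speed limits (degrees/s): [159.86, 159.86, 180, 180, 180, 180].

INTERFACE

Orientations are given as a 3x3 rotation matrix whose columns are the frame's x, y, z axes.
In Python, from station import r, vision gives the robot as it stands. The module is installed in compiled form; this text tells all that it offers.
- The arm moves only by the shell command python3 -m creep 'ROWS'. ROWS is JSON, a list of rows, each a list of 7 numbers: the opening, from -1 (shut) to 1 (fully open), then the shift along the tool's x, y, z in mm, then the turn, a rotation vector about the tool's x, y, z in degrees. A call has 1 to 8 rows; each row is the pose to reach, as a shift and turn from the pose commanded when the call began, along the tool's axes at that moment; what a row does not reach only later rows make up. A row lasts 1/12 s, in which the tool goes at most 41.7 mm and 7.16 degrees, less where a joint would pass 70% of its speed; a pose out of reach is approached as far as the arm can. A call with a gripper value outside its range is refused whole. The fingers move at their own pace and stop on an object; the grip force is fixed at half the most. Time passes only in rows, so rows that repeat a pose let the fingers close. It gives the time, the measured TCP pose, the force, the opening and the grip force at its end, in the units of the state.
- r.sense(): the state, without advancing time (a new reading comes with each control period).
- vision.capture(name): name is "scene" or "top" or "wrist"; returns (picture, depth): 420x560x3 uint8, red, green, blue; 420x560 float32, m along the optical axis (not along the pixel's ray), 0 where there is no reading.
- vision.camera_model(name): a dict with "vertical_fov" (degrees; the focal length in pixels is half the picture's height over the tangent of half this angle, whatever the lens; pixels are square), "cx", "cy" (the principal point, pixels), "extrinsics" (4x4, takes a point from camera to world coordinates); the wrist camera has in their place "mount" (4x4, takes a point from camera to tool coordinates, whose origin is the TCP and whose axes are the flange's). Camera axes: x right, y down, z forward; pixel columns grow to the right and rows downward; lengths in m; the calibration is good to about 2 mm. A picture is of the moment at which its call begins: read the wrist's pose just before it. camera_model takes no time and is no camera call.
- r.finish_job(): hands the job in; it is judged then, once.
Trained networks look in the newest picture that a camera, given by its name, has taken for a name from the list of things; names that differ only in an ending like _2 or _b are one class to them, and where a whole thing is asked for, a point or a joint stands for the part that bears it (a point fixed in the world has none). Each returns a list of dicts, best first, with "conf" (0 to 1); they miss things now and then, are a little off and sometimes report something else, mostly with a low value. They report only what shows in the picture. A call takes as long as a camera call. They do not tell look-alikes from the thing itself.
- vision.find_in(camera, thing): "uv" ([column, row] in pixels, amid what is visible of it).
- vision.cut_out(camera, thing): "region" (420x560 bool, what is visible of it) and "uv" ([column, row] in pixels, amid what is visible of it).
The state is a dict: "time_s": time; "joints": joint angles; "joint_velocities": joint speeds; "effort": joint torques, N m; "tcp_pos": TCP position; "ee_rot": TCP orientation; "wrist_force": force on the tool from outside, world axes, zero at the start; "moment": the same for the moment, N m; "gripper_width": opening from 0.0 (shut) to 1.0 (fully open); "gripper_force": force on a finger pad.
Only numpy, scipy, OpenCV 4.12 (cv2) and the standard library are available. Lean on these libraries where they do the work, as an engineer would, in place of code of your own. Each camera call takes 0.05 s, during which the arm holds its last target. There are 200 camera calls.

TASK

Take the push paddle from its holder and with its blade gently roll the filter at the mouth of the near lane along that lane, closing up the two filters ahead of it, until you feel the whole row come snug against the rubber buffer at the lane's end, and keep a light, steady push on it there for a moment. Push only on that first filter, only with the paddle, slowly and never hard: the thin cans dent. Then stand the paddle back in its holder and leave the filters of the other lane and the carton beside the rack where they are.

Things in the scene. Friction and masses are not known exactly. Their poses are not given: they have to be found in the camera images.
- rack: Red two-lane rack fixed on the bench, 540 x 171 mm. Origin mid underside; x along the lanes from the mouths (-270) to the end plates, z up. Lane floors level at z 45; 3 mm guides at y -84, 0, +84, 30 high (lanes 81 wide). Working lane: the +y one (centre y +42), nearer the robot, with a lip 6 high across its mouth. The other lane holds three bigger filters: leave them.
- stop: Steel plate across the end of the working lane. Origin on its face, mid-lane, at the lane floor (rack x +225, y +42, z 45); axes as the rack's. A rubber buffer 40 mm across, its middle 33 above the floor, stands out towards the mouth on a threaded stem: its face is 16 to 61 mm before the plate, as last screwed. How far is not measured: feel for it. The rubber gives only 1 mm per 4 N.
- filter_new: The filter to roll: white tin spin-on oil filter, 66 mm in diameter, 75 long, 0.26 to 0.40 kg, lying across the working lane nearest its mouth, free to roll. Origin mid axis, 33 above the lane floor; its y is the axis; x and z turn as it rolls. It drags under 0.5 N alone, a touching row of three up to 3 N before it meets the buffer. Pushed with over 12 N the tin dents.
- filter_mid: The next filter in the working lane, the same kind and size, origin in the middle; gaps stand between the filters at the start.
- filter_far: The last filter in the working lane, next to the buffer, the same kind and size, origin in the middle.
- paddle: Push paddle, 90 g, upright in the holder. White nylon blade 64 wide (x), 8 thick (y), 52 high; above it, in the same plane, a wooden handle 26 wide (x), 18 thick (y), from 52 to 152 mm over the blade's lower edge (a ferrule 30 x 16 at 43 to 53). Origin mid lower edge of the blade; z up the handle. Both faces alike.
- holder: Dark steel paddle holder fixed on the bench: base 100 (x) x 60 (y) mm, 4 thick, with an upright pocket 72 (x) x 14 (y) mm inside, walls up to 44 above the bench, flared long lips to 53. Origin mid underside. Put away, the paddle's origin is 4 mm above it, its x along the holder's x, either way round.
- stock_a: Larger white filter, 76 mm in diameter and 76 long, at the end of the other lane. Leave alone.
- stock_b: The same, second in the other lane. Leave alone.
- stock_c: The same, third in the other lane. Leave alone.
- carton: Closed cardboard carton 85 x 85 x 78 mm high on the bench, at the other end of the rack from the holder; origin under its middle. Leave alone.
Things that resemble listed ones, but are neither listed nor needed, are in the scene too. What is shaped like the filter_mid but blue or purple is not meant. There is more than one size of the paddle; the one meant has the size given above.

How it is judged:
By the outcome, as a careful person would: the job done as asked, in the order asked, and still so for the second after the job is handed in, with the robot touching nothing.
It also fails if it takes over 64 s, if anything falls off the work surface, if the arm or the gripper's body presses on something with over 40 N, if the wrist force passes 120 N, or if a joint passes its speed limit or range.

## Working session

There is one attempt and no reset: what is moved stays moved. The work goes in short steps, Python scripts to look and compute and a shell command to move; the robot and the scene stay as the last step left them, time stands still between calls to the robot, and variables do not carry over. Pictures are saved under pics/ and viewed, at most 10 in all, crops included, and the job is handed in when it is done.

```bash
mkdir -p pics
cat > h.py <<'E'
import numpy as np, cv2
from station import r, vision
def cam(name):
    m=vision.camera_model(name)
    if name=="wrist":
        s=r.sense(); T=np.eye(4); T[:3,:3]=np.array(s["ee_rot"]); T[:3,3]=s["tcp_pos"]; E=T@np.array(m["mount"])
    else: E=np.array(m["extrinsics"])
    return E,210/np.tan(np.radians(m["vertical_fov"])/2),m["cx"],m["cy"]
def grab(name):
    c=cam(name); p,d=vision.capture(name); return p,d,c
def cloud(d,c):
    E,f,cx,cy=c; v,u=np.mgrid[:420,:560]
    P=np.stack([(u-cx)*d/f,(v-cy)*d/f,d],-1)
    W=P@E[:3,:3].T+E[:3,3]; W[d<=0]=np.nan; return W
def save(n,p): cv2.imwrite("pics/"+n,cv2.cvtColor(p,cv2.COLOR_RGB2BGR))
E
python3 - <<'E'
from h import *
s=r.sense(); print(s["time_s"],s["tcp_pos"],s["ee_rot"],s["gripper_width"])
out=[]
for n in("scene","top"):
    p,d,c=grab(n); save(n+".png",p); W=cloud(d,c); np.savez(n,p=p,W=W)
    for t in("paddle","holder","filter_new","filter_far","stock_a","carton","rack","stop"):
        for k in vision.find_in(n,t):
            if k["conf"]>.2:
                u,v=map(int,k["uv"]); print(n,t,round(k["conf"],2),u,v,W[v,u].round(3))
E
```

```text
0.0 [0.19220547 0.59449558 0.40366462] [[ 9.51430513e-01 -3.07862956e-01 -6.15838409e-04]
 [-3.07863567e-01 -9.51428211e-01 -2.09365803e-03]
 [ 5.86337157e-05  2.18156435e-03 -9.99997619e-01]] 0.9995688441050603
scene paddle 0.78 89 280 [ 0.368 -0.388  0.125]
scene paddle 0.7 136 324 [ 0.498 -0.383  0.106]
scene holder 0.9 152 353 [ 0.518 -0.38   0.036]
scene filter_new 0.97 251 269 [ 0.556 -0.164  0.104]
scene filter_far 0.69 321 207 [0.544 0.065 0.105]
scene stock_a 0.97 378 201 [0.632 0.155 0.113]
scene stock_a 0.81 327 250 [ 0.639 -0.037  0.112]
scene stock_a 0.62 351 225 [0.63  0.057 0.109]
scene carton 0.58 374 159 [0.508 0.336 0.077]
scene carton 0.24 323 206 [0.545 0.071 0.105]
scene rack 0.77 280 295 [ 0.605 -0.138  0.043]
scene stop 0.69 351 179 [0.522 0.212 0.089]
scene stop 0.5 250 269 [ 0.553 -0.164  0.102]
top paddle 0.8 409 215 [ 0.494 -0.365  0.104]
top paddle 0.74 409 265 [ 0.362 -0.37   0.087]
top paddle 0.39 210 163 [0.603 0.173 0.12 ]
top holder 0.78 401 222 [ 0.489 -0.366  0.026]
top filter_new 0.78 325 196 [ 0.532 -0.139  0.111]
top filter_new 0.32 195 194 [0.523 0.212 0.09 ]
top stock_a 0.91 208 160 [0.611 0.179 0.123]
top stock_a 0.84 243 162 [0.61  0.085 0.124]
top stock_a 0.7 282 161 [ 0.619 -0.02   0.121]
top carton 0.8 138 207 [0.48  0.365 0.08 ]
top rack 0.74 297 183 [ 0.579 -0.066  0.052]
top rack 0.43 410 218 [ 0.486 -0.368  0.103]
top rack 0.36 241 195 [0.522 0.085 0.109]
top stop 0.77 195 190 [0.535 0.214 0.084]
```

View pics/scene.png

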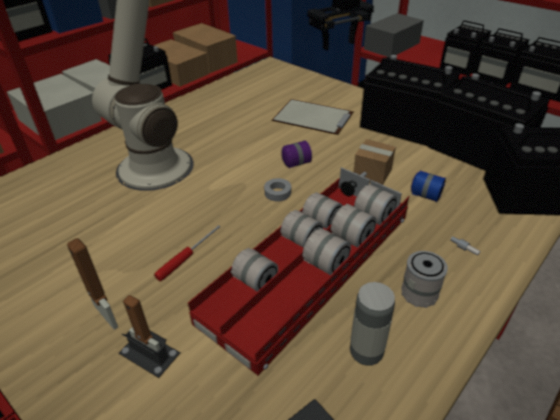

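View pics/top.png

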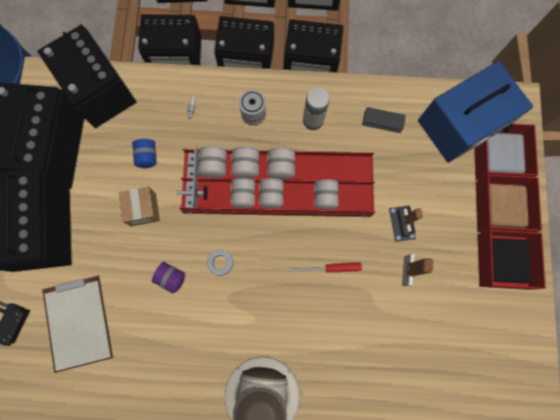

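The scene view shows the rack with the near lane's three filters: new at (251,269), then (300,230) and (321,207), and the buffer at (348,187). The holder with a paddle is at (150,350), and a bigger paddle stands free at (90,280).

The top view agrees. Candidates for the paddle are (409,215) in the holder and (409,265) free, and only the holder one fits the description. The purple (168,277) and blue (144,152) filters aren't meant.

```bash
cat >> h.py <<'E'
from scipy.spatial.transform import Rotation as R
def go(p,yaw):
    """tool shift mm / turn deg to reach TCP world p, tool pointing down, tool x axis at yaw deg"""
    s=r.sense(); A=np.array(s["ee_rot"]); c,n=np.cos(np.radians(yaw)),np.sin(np.radians(yaw))
    B=np.array([[c,n,0],[n,-c,0],[0,0,-1]])
    print("shift",((A.T@(np.array(p)-s["tcp_pos"]))*1000).round(1),"turn",np.degrees(R.from_matrix(A.T@B).as_rotvec()).round(1),"t",round(s["time_s"],2))
E
python3 - <<'E'
from h import *
for n in("top","scene"):
    D=np.load(n+".npz"); p=D["p"].astype(int); W=D["W"]; X,Y,Z=W[...,0],W[...,1],W[...,2]
    red=(p[...,0]>90)&(p[...,1]<60)&(p[...,2]<60)&(X>.4)&(X<.75)&(abs(Y)<.35)&(Z>.03)&(Z<.1)
    print(n,"rack",cv2.minAreaRect(W[red][:,:2].astype(np.float32)*1000))
    for nm,(a,b) in dict(hold=(.42,.6),free=(.30,.42)).items():
        m=(X>a)&(X<b)&(Y<-.31)&(Y>-.45)
        print(nm,"maxz",np.nanmax(Z[m]))
        for lo,hi in((.008,.03),(.03,.06),(.06,.14),(.13,.25)):
            q=W[m&(Z>lo)&(Z<hi)]
            if len(q)>5: print(lo,hi,len(q),[np.round(v,1) for v in cv2.minAreaRect(q[:,:2].astype(np.float32)*1000)], (q[:,:2].mean(0)).round(3))
p=cv2.resize(np.load("scene.npz")["p"][220:390,50:220],None,fx=3,fy=3,interpolation=cv2.INTER_CUBIC); save("crop.png",p)
go([.47,.1,.44],0);go([.48,-.37,.42],0)
print(vision.camera_model("wrist")["mount"])
E
```

```text
top rack ((578.4977416992188, -10.660308837890625), (172.687744140625, 536.0956420898438), 2.023716688156128)
hold maxz 0.16317687326218877
0.008 0.03 184 [array([ 504.8, -377.8]), array([161.9, 133.9]), np.float64(4.5)] [ 0.486 -0.367]
0.03 0.06 251 [array([ 490.2, -375. ]), array([78.2, 33.8]), np.float64(11.9)] [ 0.487 -0.374]
0.06 0.14 116 [array([ 490.6, -371.1]), array([57.7, 17.2]), np.float64(20.9)] [ 0.486 -0.368]
0.13 0.25 103 [array([ 489.2, -373.6]), array([26. , 17.5]), np.float64(13.1)] [ 0.488 -0.372]
free maxz 0.2087143427395668
0.008 0.03 81 [array([ 353.5, -375.4]), array([130.7,  84.1]), np.float64(88.5)] [ 0.354 -0.374]
0.03 0.06 72 [array([ 353.4, -376.5]), array([ 4.9, 84. ]), np.float64(88.3)] [ 0.351 -0.376]
0.06 0.14 217 [array([ 353.2, -377.7]), array([20. , 83.4]), np.float64(87.5)] [ 0.351 -0.375]
0.13 0.25 271 [array([ 353.5, -380.4]), array([25.3, 35. ]), np.float64(83.9)] [ 0.352 -0.375]
scene rack ((579.0382690429688, -11.627716064453125), (171.05657958984375, 543.7168579101562), 1.9333992004394531)
hold maxz 0.15746579708775554
0.008 0.03 248 [array([
[... 449 characters left out ...]
 np.float64(87.1)] [ 0.37  -0.386]
0.03 0.06 114 [array([ 367.5, -383.9]), array([58. , 17.8]), np.float64(6.2)] [ 0.385 -0.387]
0.06 0.14 571 [array([ 366.2, -382.6]), array([59.9, 23.9]), np.float64(9.5)] [ 0.369 -0.385]
0.13 0.25 684 [array([ 354.2, -382.2]), array([24.4, 35.9]), np.float64(87.0)] [ 0.363 -0.385]
shift [416.4 385.2 -35.3] turn [ -0.    0.  -17.9] t 0.9
shift [570.6 829.3 -15.3] turn [ -0.    0.  -17.9] t 0.9
[[ 2.01423342e-03 -9.62206446e-01 -2.72313602e-01  7.44170396e-02]
 [ 9.99997469e-01  1.66504359e-03  1.51337516e-03  7.85936650e-04]
 [-1.00276532e-03 -2.72315961e-01  9.62207364e-01  2.03466249e-02]
 [ 0.00000000e+00  0.00000000e+00  0.00000000e+00  1.00000000e+00]]
```

View pics/crop.png

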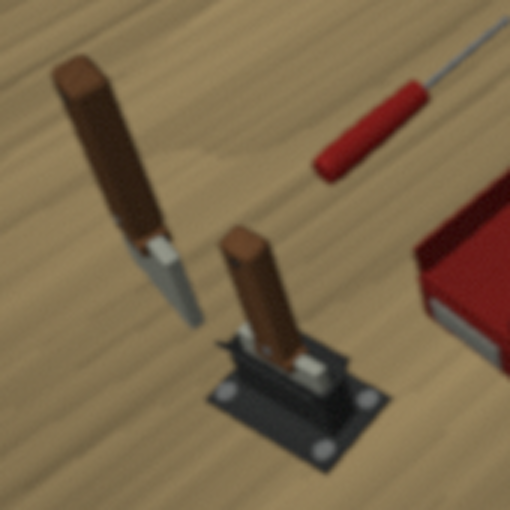

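The crop shows the holder paddle (handle top near (410,215) in top, 26 x 17.5 mm, top at z 0.157). It matches the description, while the free one is bigger (35 x 25 handle, z 0.207). I'll go with the holder paddle and close across its thickness.

```bash
python3 -m creep '[[1,416,385,-35,0,0,-18],[1,416,385,-35,0,0,-18],[1,416,385,-35,0,0,-18],[1,416,385,-35,0,0,-18],[1,416,385,-35,0,0,-18],[1,416,385,-35,0,0,-18],[1,416,385,-35,0,0,-18],[1,416,385,-35,0,0,-18]]'
python3 -c "
from h import *
s=r.sense();print(s['joints'],s['tcp_pos'])
go([.46,-.36,.42],13)"
```

```text
time_s: 1.57
tcp_pos: [0.3555, 0.3025, 0.4258]
ee_rot: [[1.0, 0.002, 0.001], [0.002, -1.0, 0.001], [0.001, -0.001, -1.0]]
wrist_force: [0.3, 0.1, -0.4]
gripper_width: 0.997
gripper_force: 0.0
[ 6.04201117e+01  5.45281061e+00 -1.87435865e+01  7.37533511e-03
 -6.57475006e+01  2.96945045e+01] [0.35547168 0.30250562 0.4258192 ]
shift [103.2 662.7   5.4] turn [ -0.   -0.  -12.9] t 1.57
```

```bash
python3 -m creep '[[1,110,330,10,0,0,-13],[1,110,330,10,0,0,-13],[1,110,330,10,0,0,-13],[1,110,330,10,0,0,-13],[1,110,330,10,0,0,-13],[1,110,330,10,0,0,-13],[1,110,330,10,0,0,-13],[1,110,330,10,0,0,-13]]'
python3 -c "
from h import *
go([.46,-.365,.42],13)"
```

```text
time_s: 2.23
tcp_pos: [0.4593, -0.0087, 0.4164]
ee_rot: [[0.974, 0.227, 0.001], [0.227, -0.974, 0.0], [0.001, -0.0, -1.0]]
wrist_force: [1.0, 0.0, 0.6]
gripper_width: 0.999
gripper_force: 0.0
shift [-80.  347.2  -3.8] turn [-0.  -0.1  0.1] t 2.23
```

```bash
python3 -m creep '[[1,-60,347,0,0,0,0],[1,-60,347,0,0,0,0],[1,-60,347,0,0,0,0],[1,-60,347,0,0,0,0],[1,-60,347,0,0,0,0],[1,-60,347,0,0,0,0],[1,-60,347,0,0,0,0],[1,-60,347,0,0,0,0]]'
cat > look.py <<'E'
from h import *
p,d,c=grab("wrist"); save("w1.png",p); W=cloud(d,c); np.savez("w1",p=p,W=W)
X,Y,Z=W[...,0],W[...,1],W[...,2]
for k in vision.find_in("wrist","paddle"): print(k["uv"],k["conf"],W[int(k["uv"][1]),int(k["uv"][0])])
m=(X>.43)&(X<.56)&(Y<-.31)&(Y>-.45)
for lo,hi in((.03,.06),(.07,.14),(.148,.165)):
    q=W[m&(Z>lo)&(Z<hi)]
    if len(q)>5: print(lo,hi,len(q),[np.round(v,1) for v in cv2.minAreaRect(q[:,:2].astype(np.float32)*1000)], np.median(q,0).round(4),np.nanmax(q[:,2]))
go([.490,-.3745,.274],13)
E
python3 look.py
```

```text
time_s: 2.9
tcp_pos: [0.4779, -0.3415, 0.416]
ee_rot: [[0.974, 0.226, 0.0], [0.226, -0.974, -0.0], [0.0, 0.0, -1.0]]
wrist_force: [1.6, 0.6, 0.5]
gripper_width: 1.001
gripper_force: 0.0
[289.1, 332.1] 0.74 [ 0.36973609 -0.37925994  0.11568661]
[315.7, 199.4] 0.64 [ 0.4974699  -0.36538788  0.14914758]
0.03 0.06 1597 [array([ 488.1, -375.8]), array([78.3, 33.4]), np.float64(11.1)] [ 0.5051 -0.3696  0.0495] 0.05860611709647945
0.07 0.14 562 [array([ 492.5, -369.5]), array([12.4, 26.7]), np.float64(62.2)] [ 0.4993 -0.3682  0.1108] 0.1394350171299159
0.148 0.165 954 [array([ 488.7, -375.6]), array([25.8, 18.3]), np.float64(11.5)] [ 0.4899 -0.3746  0.1553] 0.15764597454579313
shift [  5.2  32.  140.8] turn [ 0.   0.1 -0.3] t 3.0
```

View pics/w1.png

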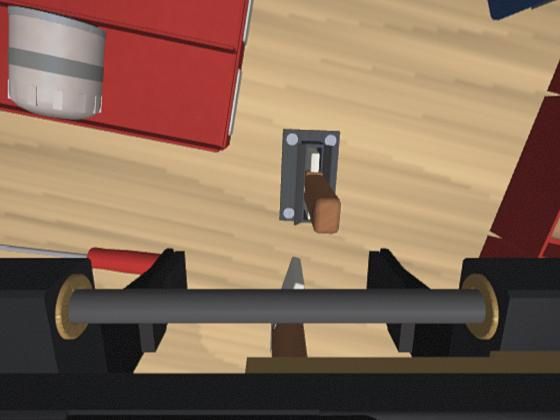

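The wrist view shows the holder at (310,175) with the brown handle end at (325,215). The fingers at (160,300) and (395,300) straddle it in line. The handle measures (0.489,-0.375), yaw about 12°.

```bash
python3 -m creep '[[1,3,35,0,0,0,1],[1,3,35,40,0,0,1],[1,3,35,75,0,0,1],[1,3,35,100,0,0,1],[1,3,35,120,0,0,1],[1,3,35,132,0,0,1],[1,3,35,141,0,0,1],[1,3,35,141,0,0,1]]'
python3 -c "
from h import *
go([.489,-.3752,.274],12)
p,d,c=grab('wrist'); save('w2.png',p)"
```

```text
time_s: 3.67
tcp_pos: [0.4888, -0.3723, 0.2728]
ee_rot: [[0.978, 0.209, -0.004], [0.209, -0.978, 0.002], [-0.003, -0.003, -1.0]]
wrist_force: [-0.4, 0.0, -0.0]
gripper_width: 1.0
gripper_force: 0.0
shift [-0.4  2.9 -1.2] turn [-0.1  0.2  0.1] t 3.67
```

View pics/w2.png

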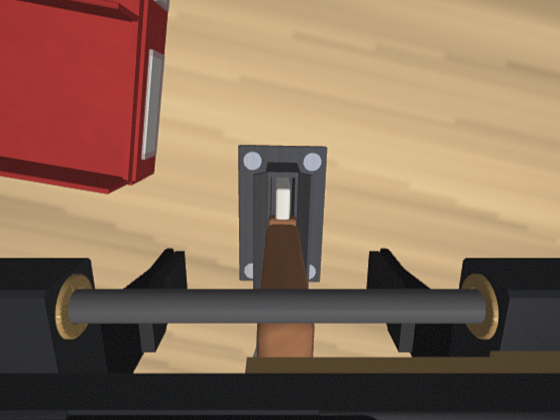

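The handle (column 285) sits about 3 mm right of the finger middle (277), the same as the numbers give. I'll correct that and close.

```bash
python3 -m creep '[[1,0,3,-1,0,0,0],[0,0,3,-1,0,0,0],[-1,0,3,-1,0,0,0],[-1,0,3,-1,0,0,0],[-1,0,3,-1,0,0,0],[-1,0,3,-1,0,0,0],[-1,0,3,-1,0,0,0],[-1,0,3,-1,0,0,0]]'
```

```text
time_s: 4.38
tcp_pos: [0.4897, -0.3757, 0.2759]
ee_rot: [[0.978, 0.209, -0.0], [0.209, -0.978, 0.0], [-0.0, -0.0, -1.0]]
wrist_force: [-0.3, -0.7, 0.1]
gripper_width: 0.555
gripper_force: 0.0
```

```bash
python3 -m creep '[[-1,0,0,0,0,0,0],[-1,0,0,0,0,0,0],[-1,0,0,0,0,0,0],[-1,0,0,0,0,0,0],[-1,0,0,0,0,0,0],[-1,0,0,0,0,0,0],[-1,0,0,0,0,0,0],[-1,0,0,0,0,0,0]]'
```

```text
time_s: 5.05
tcp_pos: [0.4897, -0.3757, 0.2758]
ee_rot: [[0.978, 0.209, -0.0], [0.209, -0.978, 0.0], [-0.0, -0.0, -1.0]]
wrist_force: [-0.0, -0.3, 0.4]
gripper_width: 0.209
gripper_force: 30.0
```

Gripped at 18.2 mm and 30 N. Now to locate the lane and filters, and work out the transit.

Run:
```python
from h import *
a=np.radians(92); ux=np.array([np.cos(a),np.sin(a)]); uy=np.array([-ux[1],ux[0]]); C=np.array([.5788,-.0112])
for n in("top","scene"):
    W=np.load(n+".npz")["W"].reshape(-1,3); W=W[~np.isnan(W).any(1)]
    q=(W[:,:2]-C); xr=q@ux*1000; yr=q@uy*1000
    m=(yr>15)&(yr<70)&(W[:,2]>.105)&(W[:,2]<.118)&(abs(xr)<250); h,e=np.histogram(xr[m],bins=50,range=(-250,250)); print(n,[(int(e[i]),int(h[i])) for i in range(50) if h[i]])
    m=(abs(yr)>81)&(abs(yr)<90)&(W[:,2]>.068)&(W[:,2]<.082)&(abs(xr)<270)
    for sgn in(1,-1):
        k=m&(yr*sgn>0); print("guide",sgn,k.sum(),np.median(yr[k]), np.polyfit(xr[k],yr[k],1))
    m=(yr>10)&(yr<75)&(abs(xr)<250)&(W[:,2]<.06)&(W[:,2]>.03); print("floor z",np.median(W[m,2]))
def pt(x,y): return C+ux*x/1000+uy*y/1000
p=pt(-215,42); print("start",p); go([p[0],p[1],.41],2)
```

```text
top [(-160, 25), (-150, 61), (-140, 77), (-130, 79), (-120, 55), (-110, 4), (-10, 18), (0, 66), (10, 70), (20, 79), (30, 59), (40, 2), (70, 34), (80, 74), (90, 71), (100, 73), (110, 39), (190, 1), (220, 34)]
guide 1 311 83.62986694596034 [4.34303028e-04 8.34735258e+01]
guide -1 207 -84.22790947929484 [ 1.39615953e-03 -8.42410069e+01]
floor z 0.046950163897215846
scene [(-160, 15), (-150, 124), (-140, 115), (-130, 82), (-120, 33), (-10, 11), (0, 96), (10, 89), (20, 67), (30, 23), (70, 27), (80, 92), (90, 71), (100, 53), (110, 8), (220, 40)]
guide 1 351 83.45319983892395 [2.15676038e-03 8.37024093e+01]
guide -1 590 -84.40588878928389 [ 2.08820141e-03 -8.41196226e+01]
floor z 0.04464807994712516
start [ 0.54432898 -0.22753481]
shift [  84.4 -133.5 -134.2] turn [-0.   0.  10.1] t 5.05
```

```bash
python3 -m creep '[[-1,0,0,-12,0,0,0],[-1,0,0,-28,0,0,0],[-1,0,0,-45,0,0,0],[-1,0,0,-65,0,0,0],[-1,0,0,-90,0,0,0],[-1,0,0,-115,0,0,0],[-1,0,0,-130,0,0,0],[-1,0,0,-130,0,0,0]]'
```

```text
time_s: 5.72
tcp_pos: [0.4901, -0.3761, 0.4102]
ee_rot: [[0.978, 0.21, 0.007], [0.21, -0.978, -0.004], [0.006, 0.006, -1.0]]
wrist_force: [1.2, 0.3, -1.4]
gripper_width: 0.202
gripper_force: 30.0
```

```bash
python3 -m creep '[[-1,12,-19,0,0,0,2],[-1,30,-48,0,0,0,5],[-1,50,-79,0,0,0,8],[-1,70,-110,0,0,0,10],[-1,81,-127,0,0,0,10],[-1,84,-133,0,0,0,10],[-1,84,-133,0,0,0,10],[-1,84,-133,0,0,0,10]]'
python3 - <<'E'
from h import *
go([.5443,-.2275,.321],2)
p,d,c=grab("wrist"); W=cloud(d,c); save("w3.png",p)
X,Y,Z=W[...,0],W[...,1],W[...,2]
a=np.radians(92); ux=np.array([np.cos(a),np.sin(a)]); uy=np.array([-ux[1],ux[0]]); C=np.array([.5788,-.0112])
q=W[...,:2]-C; xr=q@ux*1000; yr=q@uy*1000
m=(Z>.068)&(Z<.082)&(xr>-270)&(xr<-170)
for b in(-84,0,84):
    k=m&(abs(yr-b)<8); print(b,k.sum(),np.median(yr[k]) if k.any() else 0)
m=(Z>.105)&(Z<.114)&(yr>10)&(yr<75)&(xr<-80); print("new",np.percentile(xr[m],[2,50,98]) if m.any() else 0)
E
```

```text
time_s: 6.38
tcp_pos: [0.5438, -0.2282, 0.4049]
ee_rot: [[0.999, 0.037, -0.002], [0.037, -0.999, 0.0], [-0.002, -0.0, -1.0]]
wrist_force: [0.0, -0.1, -1.2]
gripper_width: 0.204
gripper_force: 30.0
shift [ 0.6 -0.6 83.9] turn [-0.   0.1  0.1] t 6.38
-84 748 -82.81650152067691
0 570 0.28918167938471545
84 421 83.58378297336901
new [-151.5215663  -135.54094895 -117.06453778]
```

View pics/w3.png

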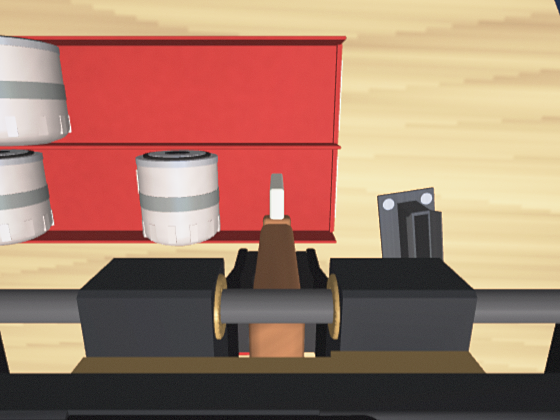

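The blade (277,195) hangs straight in the lane between the lip (335,190) and the first filter (178,195), and the guides agree within 1 mm. Descending.

```bash
python3 -m creep '[[-1,0,0,15,0,0,0],[-1,0,0,35,0,0,0],[-1,0,0,52,0,0,0],[-1,0,0,66,0,0,0],[-1,0,0,76,0,0,0],[-1,0,0,81,0,0,0],[-1,0,0,83,0,0,0],[-1,0,0,83,0,0,0]]'; python3 -c "
from h import *
go([.5443,-.2275,.321],2)"
```

```text
time_s: 7.1
tcp_pos: [0.544, -0.2286, 0.3228]
ee_rot: [[0.999, 0.036, -0.0], [0.036, -0.999, -0.0], [-0.0, 0.0, -1.0]]
wrist_force: [-0.6, 0.1, -0.6]
gripper_width: 0.204
gripper_force: 30.0
shift [ 0.3 -1.1  1.8] turn [0. 0. 0.] t 7.1
```

```bash
python3 -m creep '[[-1,0,-5,1,0,0,0],[-1,0,-10,1,0,0,0],[-1,0,-15,1,0,0,0],[-1,0,-20,1,0,0,0],[-1,0,-25,1,0,0,0],[-1,0,-30,1,0,0,0],[-1,0,-34,1,0,0,0],[-1,0,-36,1,0,0,0]]'; python3 -m creep '[[-1,0,-2,0,0,0,0],[-1,0,-4,0,0,0,0],[-1,0,-6,0,0,0,0],[-1,0,-8,0,0,0,0],[-1,0,-10,0,0,0,0],[-1,0,-12,0,0,0,0],[-1,0,-14,0,0,0,0],[-1,0,-16,0,0,0,0]]'
```

```text
time_s: 7.77
tcp_pos: [0.5428, -0.1914, 0.322]
ee_rot: [[0.999, 0.037, 0.0], [0.037, -0.999, 0.0], [0.0, -0.0, -1.0]]
wrist_force: [-0.6, -0.3, -1.8]
gripper_width: 0.202
gripper_force: 30.0
time_s: 8.43
tcp_pos: [0.5422, -0.176, 0.3219]
ee_rot: [[0.999, 0.036, -0.0], [0.036, -0.999, 0.0], [-0.0, -0.0, -1.0]]
wrist_force: [0.5, 0.9, -0.7]
gripper_width: 0.202
gripper_force: 30.0
```

```bash
python3 -m creep '[[-1,0,-2.5,0,0,0,0],[-1,0,-5,0,0,0,0],[-1,0,-7.5,0,0,0,0],[-1,0,-10,0,0,0,0],[-1,0,-12.5,0,0,0,0],[-1,0,-15,0,0,0,0],[-1,0,-17.5,0,0,0,0],[-1,0,-20,0,0,0,0]]'; python3 -m creep '[[-1,0,-2.5,0,0,0,0],[-1,0,-5,0,0,0,0],[-1,0,-7.5,0,0,0,0],[-1,0,-10,0,0,0,0],[-1,0,-12.5,0,0,0,0],[-1,0,-15,0,0,0,0],[-1,0,-17.5,0,0,0,0],[-1,0,-20,0,0,0,0]]'
```

```text
time_s: 9.1
tcp_pos: [0.5414, -0.1559, 0.3219]
ee_rot: [[0.999, 0.036, 0.0], [0.036, -0.999, 0.0], [0.0, -0.0, -1.0]]
wrist_force: [-0.6, 0.1, 0.2]
gripper_width: 0.207
gripper_force: 30.0
time_s: 9.77
tcp_pos: [0.5407, -0.1359, 0.3219]
ee_rot: [[0.999, 0.036, -0.0], [0.036, -0.999, 0.0], [-0.0, -0.0, -1.0]]
wrist_force: [0.4, 0.4, -0.3]
gripper_width: 0.205
gripper_force: 30.0
```

```bash
python3 -m creep '[[-1,0,-2.5,0,0,0,0],[-1,0,-5,0,0,0,0],[-1,0,-7.5,0,0,0,0],[-1,0,-10,0,0,0,0],[-1,0,-12.5,0,0,0,0],[-1,0,-15,0,0,0,0],[-1,0,-17.5,0,0,0,0],[-1,0,-20,0,0,0,0]]'; python3 -m creep '[[-1,0,-2,0,0,0,0],[-1,0,-4,0,0,0,0],[-1,0,-6,0,0,0,0],[-1,0,-8,0,0,0,0],[-1,0,-10,0,0,0,0],[-1,0,-12,0,0,0,0],[-1,0,-14,0,0,0,0],[-1,0,-16,0,0,0,0]]'
```

```text
time_s: 10.43
tcp_pos: [0.54, -0.1159, 0.3219]
ee_rot: [[0.999, 0.036, 0.0], [0.036, -0.999, 0.0], [0.0, -0.0, -1.0]]
wrist_force: [-0.1, -0.9, -0.9]
gripper_width: 0.205
gripper_force: 30.0
time_s: 11.1
tcp_pos: [0.5394, -0.1, 0.3219]
ee_rot: [[0.999, 0.036, -0.0], [0.036, -0.999, -0.0], [-0.0, 0.0, -1.0]]
wrist_force: [0.2, 0.2, -0.6]
gripper_width: 0.206
gripper_force: 30.0
```

```bash
python3 -m creep '[[-1,0,-2,0,0,0,0],[-1,0,-4,0,0,0,0],[-1,0,-6,0,0,0,0],[-1,0,-8,0,0,0,0],[-1,0,-10,0,0,0,0],[-1,0,-12,0,0,0,0],[-1,0,-14,0,0,0,0],[-1,0,-16,0,0,0,0]]'; python3 -m creep '[[-1,0,-2,0,0,0,0],[-1,0,-4,0,0,0,0],[-1,0,-6,0,0,0,0],[-1,0,-8,0,0,0,0],[-1,0,-10,0,0,0,0],[-1,0,-12,0,0,0,0],[-1,0,-14,0,0,0,0],[-1,0,-16,0,0,0,0]]'
```

```text
time_s: 11.77
tcp_pos: [0.5389, -0.0841, 0.3221]
ee_rot: [[0.999, 0.036, 0.0], [0.036, -0.999, -0.0], [0.0, 0.0, -1.0]]
wrist_force: [0.2, -1.7, 0.5]
gripper_width: 0.205
gripper_force: 30.0
time_s: 12.43
tcp_pos: [0.5382, -0.068, 0.3219]
ee_rot: [[0.999, 0.036, -0.0], [0.036, -0.999, 0.0], [-0.0, -0.0, -1.0]]
wrist_force: [-0.1, -0.5, 0.5]
gripper_width: 0.207
gripper_force: 30.0
```

```bash
python3 - <<'E'
from h import *
a=np.radians(92); ux=np.array([np.cos(a),np.sin(a)]); uy=np.array([-ux[1],ux[0]]); C=np.array([.5788,-.0112])
for n in("top","scene"):
    D=np.load(n+".npz"); W=D["W"]; p=D["p"].max(-1); q=W[...,:2]-C; xr=q@ux*1000; yr=q@uy*1000
    m=(p<60)&(W[...,2]>.055)&(W[...,2]<.105)&(xr>135)&(xr<222)&(abs(yr-42)<26)
    h,e=np.histogram(xr[m],bins=29,range=(135,222)); print(n,m.sum(),[(int(e[i]),int(h[i])) for i in range(29)if h[i]], np.percentile(yr[m],[5,95]),np.percentile(W[m][:,2],[5,95]))
E
cat > chk.py <<'E'
# exit 0 while the push (world -y reaction, mean of two readings' latest) is below the limit given
import sys
from station import r
f=r.sense()["wrist_force"]; s=-f[1]; print("push",round(float(s),2)); sys.exit(0 if s<float(sys.argv[1]) else 1)
E
python3 -m creep '[[-1,0,-1,0,0,0,0],[-1,0,-2,0,0,0,0],[-1,0,-3,0,0,0,0],[-1,0,-4,0,0,0,0],[-1,0,-5,0,0,0,0],[-1,0,-6,0,0,0,0],[-1,0,-7,0,0,0,0],[-1,0,-8,0,0,0,0]]'
```

```text
top 32 [(192, 8), (195, 13), (198, 11)] [32.27648651 57.87649354] [0.08855064 0.09927961]
scene 198 [(189, 5), (192, 65), (195, 80), (198, 14), (201, 5), (204, 1), (216, 7), (219, 21)] [25.4567715  56.34943014] [0.06671963 0.09651584]
time_s: 13.1
tcp_pos: [0.538, -0.0601, 0.322]
ee_rot: [[0.999, 0.036, 0.0], [0.036, -0.999, 0.0], [0.0, -0.0, -1.0]]
wrist_force: [0.5, -1.4, -0.1]
gripper_width: 0.199
gripper_force: 30.0
```

The clouds put the buffer face at about rack x 193, so contact should come near TCP y -0.022. I'll approach in short guarded chunks.

```bash
python3 -m creep '[[-1,0,-1.5,0,0,0,0],[-1,0,-3,0,0,0,0],[-1,0,-4.5,0,0,0,0],[-1,0,-6,0,0,0,0],[-1,0,-7.5,0,0,0,0],[-1,0,-9,0,0,0,0]]' | sed -n '2p;4p'; python3 chk.py 4.5 && python3 -m creep '[[-1,0,-1,0,0,0,0],[-1,0,-2,0,0,0,0],[-1,0,-3,0,0,0,0],[-1,0,-4,0,0,0,0]]'| sed -n '2p;4p'; python3 chk.py 4.5 && python3 -m creep '[[-1,0,-1,0,0,0,0],[-1,0,-2,0,0,0,0],[-1,0,-3,0,0,0,0],[-1,0,-4,0,0,0,0]]'| sed -n '2p;4p'; python3 chk.py 4.5 && python3 -m creep '[[-1,0,-1,0,0,0,0],[-1,0,-2,0,0,0,0],[-1,0,-3,0,0,0,0]]'| sed -n '2p;4p;5p'
```

```text
tcp_pos: [0.5376, -0.051, 0.3219]
wrist_force: [0.4, -1.2, -0.7]
push 1.2
tcp_pos: [0.5375, -0.0471, 0.322]
wrist_force: [0.1, -0.9, 0.5]
push 0.91
tcp_pos: [0.5373, -0.0431, 0.3219]
wrist_force: [-0.0, -1.1, -0.3]
push 1.1
tcp_pos: [0.5372, -0.0401, 0.3219]
wrist_force: [0.8, -1.0, -0.1]
gripper_width: 0.208
```

Now finer: 1 mm chunks with a check after each.

```bash
python3 -m creep '[[-1,0,-1,0,0,0,0],[-1,0,-2,0,0,0,0],[-1,0,-3,0,0,0,0]]'| sed -n '2p'; python3 chk.py 3.5 && python3 -m creep '[[-1,0,-1,0,0,0,0],[-1,0,-2,0,0,0,0]]'| sed -n '2p'; python3 chk.py 3.5 && python3 -m creep '[[-1,0,-1,0,0,0,0],[-1,0,-2,0,0,0,0]]'| sed -n '2p'; python3 chk.py 3.5 && python3 -m creep '[[-1,0,-1,0,0,0,0],[-1,0,-1.5,0,0,0,0]]'| sed -n '2p'; python3 chk.py 3.5 && python3 -m creep '[[-1,0,-0.5,0,0,0,0],[-1,0,-1,0,0,0,0]]'| sed -n '2p'; python3 chk.py 3.5 && python3 -m creep '[[-1,0,-0.5,0,0,0,0],[-1,0,-1,0,0,0,0]]'| sed -n '2p'; python3 chk.py 3.5 && python3 -m creep '[[-1,0,-0.5,0,0,0,0],[-1,0,-1,0,0,0,0]]'| sed -n '2p'; python3 chk.py 3.5 && python3 -m creep '[[-1,0,-0.5,0,0,0,0],[-1,0,-1,0,0,0,0]]'| sed -n '2p'; python3 chk.py 3.5
```

```text
tcp_pos: [0.5371, -0.0371, 0.3218]
push 0.88
tcp_pos: [0.537, -0.0351, 0.3219]
push 1.31
tcp_pos: [0.537, -0.0331, 0.3219]
push 0.7
tcp_pos: [0.5369, -0.0315, 0.3218]
push 0.92
tcp_pos: [0.5368, -0.0307, 0.3218]
push 1.32
tcp_pos: [0.5369, -0.0297, 0.3219]
push 0.55
tcp_pos: [0.5368, -0.0287, 0.3219]
push 0.82
tcp_pos: [0.5368, -0.0277, 0.3219]
push 0.6
```

```bash
for k in 1; do :; done; python3 -m creep '[[-1,0,-0.5,0,0,0,0],[-1,0,-1,0,0,0,0]]'| sed -n '2p'; python3 chk.py 3.5 && python3 -m creep '[[-1,0,-0.5,0,0,0,0],[-1,0,-1,0,0,0,0]]'| sed -n '2p'; python3 chk.py 3.5 && python3 -m creep '[[-1,0,-0.5,0,0,0,0],[-1,0,-1,0,0,0,0]]'| sed -n '2p'; python3 chk.py 3.5 && python3 -m creep '[[-1,0,-0.5,0,0,0,0],[-1,0,-1,0,0,0,0]]'| sed -n '2p'; python3 chk.py 3.5 && python3 -m creep '[[-1,0,-0.5,0,0,0,0],[-1,0,-1,0,0,0,0]]'| sed -n '2p'; python3 chk.py 3.5 && python3 -m creep '[[-1,0,-0.5,0,0,0,0],[-1,0,-1,0,0,0,0]]'| sed -n '2p'; python3 chk.py 3.5 && python3 -m creep '[[-1,0,-0.5,0,0,0,0],[-1,0,-1,0,0,0,0]]'| sed -n '2p'; python3 chk.py 3.5 && python3 -m creep '[[-1,0,-0.5,0,0,0,0],[-1,0,-1,0,0,0,0]]'| sed -n '2p'; python3 chk.py 3.5
```

```text
tcp_pos: [0.5367, -0.0267, 0.3219]
push 0.06
tcp_pos: [0.5367, -0.0256, 0.3218]
push 0.42
tcp_pos: [0.5367, -0.0247, 0.3219]
push 0.88
tcp_pos: [0.5366, -0.0237, 0.3219]
push 0.28
tcp_pos: [0.5366, -0.0227, 0.3219]
push 0.99
tcp_pos: [0.5365, -0.0217, 0.3219]
push -0.08
tcp_pos: [0.5365, -0.0207, 0.3219]
push 0.55
tcp_pos: [0.5365, -0.0197, 0.3219]
push 1.65
```

```bash
python3 -m creep '[[-1,0,-0.5,0,0,0,0],[-1,0,-1,0,0,0,0]]'| sed -n '2p'; python3 chk.py 3.5 && python3 -m creep '[[-1,0,-0.5,0,0,0,0],[-1,0,-1,0,0,0,0]]'| sed -n '2p'; python3 chk.py 3.5 && python3 -m creep '[[-1,0,-0.5,0,0,0,0],[-1,0,-1,0,0,0,0]]'| sed -n '2p'; python3 chk.py 3.5 && python3 -m creep '[[-1,0,-0.5,0,0,0,0],[-1,0,-1,0,0,0,0]]'| sed -n '2p'; python3 chk.py 3.5 && python3 -m creep '[[-1,0,-0.5,0,0,0,0],[-1,0,-1,0,0,0,0]]'| sed -n '2p'; python3 chk.py 3.5 && python3 -m creep '[[-1,0,-0.5,0,0,0,0],[-1,0,-1,0,0,0,0]]'| sed -n '2p'; python3 chk.py 3.5
```

```text
tcp_pos: [0.5365, -0.019, 0.3221]
push 5.39
push 5.39
push 5.39
push 5.39
push 5.39
push 5.39
```

Contact: 5.4 N. Holding it.

```bash
python3 -m creep '[[-1,0,0,0,0,0,0],[-1,0,0,0,0,0,0],[-1,0,0,0,0,0,0]]'| sed -n '1,5p'; python3 -m creep '[[-1,0,0,0,0,0,0],[-1,0,0,0,0,0,0],[-1,0,0,0,0,0,0]]'| sed -n '2,5p'
```

```text
time_s: 17.68
tcp_pos: [0.5365, -0.019, 0.3221]
ee_rot: [[0.999, 0.036, 0.0], [0.036, -0.999, -0.001], [0.0, 0.001, -1.0]]
wrist_force: [-0.4, -4.4, 2.0]
gripper_width: 0.208
tcp_pos: [0.5365, -0.0189, 0.3221]
ee_rot: [[0.999, 0.036, 0.0], [0.036, -0.999, -0.001], [0.0, 0.001, -1.0]]
wrist_force: [0.5, -5.2, 1.4]
gripper_width: 0.205
```

```bash
python3 -m creep '[[-1,0,-0.3,0,0,0,0],[-1,0,-0.3,0,0,0,0],[-1,0,-0.3,0,0,0,0],[-1,0,-0.3,0,0,0,0],[-1,0,-0.3,0,0,0,0],[-1,0,-0.3,0,0,0,0],[-1,0,-0.3,0,0,0,0],[-1,0,-0.3,0,0,0,0]]'; python3 -m creep '[[-1,0,0,0,0,0,0],[-1,0,0,0,0,0,0],[-1,0,0,0,0,0,0],[-1,0,0,0,0,0,0],[-1,0,0,0,0,0,0],[-1,0,0,0,0,0,0],[-1,0,0,0,0,0,0],[-1,0,0,0,0,0,0]]'|sed -n '2,5p'
```

```text
time_s: 18.6
tcp_pos: [0.5365, -0.0187, 0.322]
ee_rot: [[0.999, 0.036, 0.0], [0.036, -0.999, -0.001], [0.0, 0.001, -1.0]]
wrist_force: [-0.1, -5.9, 2.0]
gripper_width: 0.204
gripper_force: 30.0
tcp_pos: [0.5365, -0.0187, 0.322]
ee_rot: [[0.999, 0.036, 0.0], [0.036, -0.999, -0.001], [0.0, 0.001, -1.0]]
wrist_force: [0.9, -5.6, 2.0]
gripper_width: 0.204
```

Steady at 5–6 N for about 2 s. Backing off gently, then lifting.

```bash
python3 -m creep '[[-1,0,0.3,0,0,0,0],[-1,0,0.8,0,0,0,0],[-1,0,1.5,0,0,0,0],[-1,0,3,0,0,0,0],[-1,0,7,0,0,0,0],[-1,0,14,0,0,0,0],[-1,0,26,0,0,0,0],[-1,0,40,0,0,0,0]]' | sed -n '2,4p'; python3 -m creep '[[-1,0,10,-6,0,0,0],[-1,0,15,-20,0,0,0],[-1,0,18,-40,0,0,0],[-1,0,20,-60,0,0,0],[-1,0,20,-78,0,0,0],[-1,0,20,-88,0,0,0],[-1,0,20,-90,0,0,0],[-1,0,20,-90,0,0,0]]'
python3 -c "
from h import *
p,d,c=grab('top'); save('t2.png',p[120:260,160:450])
p,d,c=grab('wrist'); save('w4.png',p)
go([.4897,-.3757,.41],12.06)"
```

```text
tcp_pos: [0.5379, -0.0589, 0.3216]
ee_rot: [[0.999, 0.037, -0.0], [0.037, -0.999, 0.0], [-0.0, -0.0, -1.0]]
wrist_force: [-0.9, -0.2, -1.0]
time_s: 20.6
tcp_pos: [0.5384, -0.0787, 0.4122]
ee_rot: [[0.999, 0.036, 0.001], [0.036, -0.999, 0.001], [0.001, -0.001, -1.0]]
wrist_force: [0.0, 0.0, -1.9]
gripper_width: 0.204
gripper_force: 30.0
shift [-59.2 295.3   0.6] turn [ -0.    0.1 -10. ] t 20.7
```

View pics/w4.png

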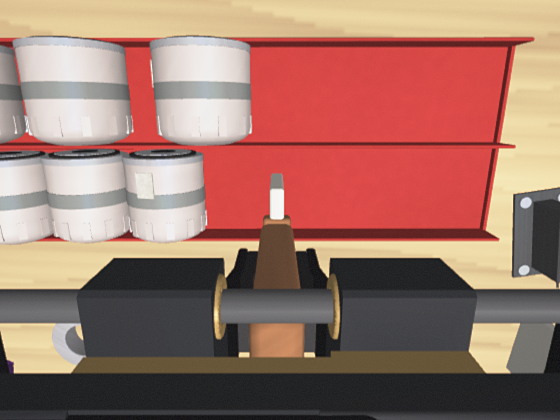

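The row stands closed up in the near lane (165, 85, 20 at row 195), and the blade (277,195) sits in the grip exactly as before. Back to the holder.

```bash
python3 -m creep '[[-1,-4,20,0,0,0,-1],[-1,-12,60,0,0,0,-3],[-1,-20,100,0,0,0,-5],[-1,-28,140,0,0,0,-7],[-1,-36,180,0,0,0,-9],[-1,-44,220,0,0,0,-10],[-1,-51,255,0,0,0,-10],[-1,-56,280,0,0,0,-10]]' | sed -n '2p'; python3 -m creep '[[-1,1,11,0,0,0,0],[-1,1,14,0,0,0,0],[-1,1,15,0,0,0,0],[-1,1,15,0,0,0,0],[-1,1,15,0,0,0,0]]'
python3 -c "
from h import *
go([.4897,-.3757,.31],12.06)
p,d,c=grab('wrist'); save('w5.png',p); W=cloud(d,c); Z=W[...,2]; X=W[...,0];Y=W[...,1]
m=(X>.43)&(X<.56)&(Y<-.31)&(Y>-.45)&(Z>.04)&(Z<.06)
print(cv2.minAreaRect(W[m][:,:2].astype(np.float32)*1000))"
```

```text
tcp_pos: [0.4919, -0.3629, 0.4099]
time_s: 21.78
tcp_pos: [0.4973, -0.3734, 0.4117]
ee_rot: [[0.978, 0.211, -0.0], [0.211, -0.978, 0.0], [-0.0, -0.001, -1.0]]
wrist_force: [-0.4, 0.7, -0.6]
gripper_width: 0.205
gripper_force: 30.0
shift [ -7.9   0.7 101.7] turn [-0.   0.   0.1] t 21.78
((488.8304138183594, -376.0570373535156), (77.04618835449219, 33.00292205810547), 11.591269493103027)
```

View pics/w5.png

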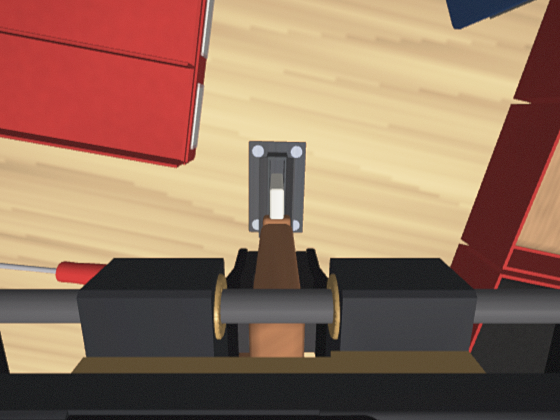

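The blade (277,200) lines up with the pocket (277,165), needing only 8 mm along tool x. Coming down to just above the lips.

```bash
python3 -m creep '[[-1,-4,0.5,5,0,0,0],[-1,-8,1,18,0,0,0],[-1,-8,1,35,0,0,0],[-1,-8,1,50,0,0,0],[-1,-8,1,62,0,0,0],[-1,-8,1,70,0,0,0],[-1,-8,1,73,0,0,0],[-1,-8,1,73,0,0,0]]'
python3 -c "
from h import *
go([.4897,-.3757,.276],12.06)"
```

```text
time_s: 22.5
tcp_pos: [0.4893, -0.377, 0.3383]
ee_rot: [[0.978, 0.21, -0.001], [0.21, -0.978, 0.001], [-0.001, -0.001, -1.0]]
wrist_force: [-0.2, 0.4, -1.0]
gripper_width: 0.204
gripper_force: 30.0
shift [ 0.8 -1.1 62.3] turn [-0.   0.1  0.1] t 22.5
```

```bash
python3 -m creep '[[-1,0.7,-1,0,0,0,0],[-1,0.7,-1,4,0,0,0],[-1,0.7,-1,10,0,0,0],[-1,0.7,-1,16,0,0,0],[-1,0.7,-1,22,0,0,0],[-1,0.7,-1,28,0,0,0],[-1,0.7,-1,32,0,0,0],[-1,0.7,-1,34,0,0,0]]' | sed -n '2,4p'; python3 -c "
from station import r; import sys,numpy as np; sys.exit(np.linalg.norm(r.sense()['wrist_force'])>6)" && python3 -m creep '[[-1,0,0,5,0,0,0],[-1,0,0,10,0,0,0],[-1,0,0,15,0,0,0],[-1,0,0,19,0,0,0],[-1,0,0,22,0,0,0],[-1,0,0,24.5,0,0,0],[-1,0,0,26.5,0,0,0],[-1,0,0,27,0,0,0]]'
```

```text
tcp_pos: [0.4896, -0.3762, 0.3037]
ee_rot: [[0.978, 0.209, -0.002], [0.209, -0.978, 0.001], [-0.001, -0.001, -1.0]]
wrist_force: [-0.2, 0.2, -0.8]False
```

The guard script's exit code tripped (a numpy bool), not the force, which was under 1 N. Continuing.

```bash
python3 -m creep '[[-1,0,0,5,0,0,0],[-1,0,0,10,0,0,0],[-1,0,0,15,0,0,0],[-1,0,0,19,0,0,0],[-1,0,0,22,0,0,0],[-1,0,0,24.5,0,0,0],[-1,0,0,26,0,0,0],[-1,0,0,27,0,0,0]]'
```

```text
time_s: 23.83
tcp_pos: [0.4898, -0.3762, 0.2777]
ee_rot: [[0.978, 0.209, -0.0], [0.209, -0.978, -0.0], [-0.0, -0.0, -1.0]]
wrist_force: [0.1, -1.0, -1.1]
gripper_width: 0.199
gripper_force: 30.0
```

```bash
python3 -m creep '[[-1,0,0,0.6,0,0,0],[-1,0,0,1.2,0,0,0],[-1,0,0,1.6,0,0,0],[-1,0,0,1.6,0,0,0]]'
```

```text
time_s: 24.17
tcp_pos: [0.4898, -0.3762, 0.2763]
ee_rot: [[0.978, 0.209, 0.0], [0.209, -0.978, -0.0], [0.0, 0.0, -1.0]]
wrist_force: [0.1, 0.5, -0.8]
gripper_width: 0.205
gripper_force: 30.0
```

Half a millimetre above seated. Opening (to about 80%, plenty).

```bash
python3 -m creep '[[-1,0,0,0.4,0,0,0],[0,0,0,0.4,0,0,0],[0.7,0,0,0.4,0,0,0],[0.7,0,0,0.4,0,0,0],[0.7,0,0,0.4,0,0,0],[0.7,0,0,0.4,0,0,0],[0.7,0,0,0.4,0,0,0],[0.7,0,0,0.4,0,0,0]]' | sed -n '4,5p'; python3 -m creep '[[0.7,0,0,0,0,0,0],[0.7,0,0,0,0,0,0],[0.7,0,0,0,0,0,0],[0.7,0,0,0,0,0,0],[0.7,0,0,0,0,0,0],[0.7,0,0,0,0,0,0]]'
```

```text
wrist_force: [0.2, 0.5, -0.8]
gripper_width: 0.653
time_s: 25.33
tcp_pos: [0.4898, -0.3762, 0.2759]
ee_rot: [[0.978, 0.209, 0.0], [0.209, -0.978, -0.0], [0.0, 0.0, -1.0]]
wrist_force: [0.7, -0.4, 0.3]
gripper_width: 0.848
gripper_force: 0.0
```

```bash
python3 -m creep '[[0.7,0,0,-5,0,0,0],[0.7,0,0,-15,0,0,0],[0.7,0,0,-35,0,0,0],[0.7,0,0,-65,0,0,0],[0.7,0,0,-100,0,0,0],[0.7,0,0,-130,0,0,0],[0.7,0,0,-140,0,0,0],[0.7,0,0,-140,0,0,0]]'
python3 look.py
python3 - <<'E'
from h import *
p,d,c=grab("scene"); save("s2.png",p); W=cloud(d,c)
a=np.radians(92); ux=np.array([np.cos(a),np.sin(a)]); uy=np.array([-ux[1],ux[0]]); C=np.array([.5788,-.0112])
q=W[...,:2]-C; xr=q@ux*1000; yr=q@uy*1000
m=(yr>15)&(yr<70)&(W[...,2]>.109)&(W[...,2]<.118)&(abs(xr)<215); h,e=np.histogram(xr[m],bins=43,range=(-215,215)); print([(int(e[i]),int(h[i])) for i in range(43) if h[i]])
E
```

```text
time_s: 26.0
tcp_pos: [0.4899, -0.3764, 0.421]
ee_rot: [[0.978, 0.21, 0.008], [0.21, -0.978, -0.004], [0.007, 0.006, -1.0]]
wrist_force: [-0.0, -0.6, 0.1]
gripper_width: 0.849
gripper_force: 0.0
[276.1, 205.7] 0.91 [ 0.50145319 -0.37625434  0.15486218]
[253.8, 336.1] 0.83 [ 0.36835418 -0.38417132  0.11300506]
0.03 0.06 1493 [array([ 488.3, -375.9]), array([77.9, 33.5]), np.float64(11.3)] [ 0.5048 -0.3691  0.051 ] 0.05947166379039476
0.07 0.14 371 [array([ 500., -375.]), array([ 4.2, 17.9]), np.float64(13.2)] [ 0.5016 -0.3748  0.1107] 0.13996949524679825
0.148 0.165 892 [array([ 489.4, -377. ]), array([25.8, 17.8]), np.float64(12.5)] [ 0.4906 -0.377   0.1553] 0.15757509240223322
shift [  0.8  -1.2 141.9] turn [-0.  -0.  -0.9] t 26.1
[(5, 2), (15, 36), (25, 66), (35, 30), (75, 11), (85, 57), (95, 52), (105, 5), (145, 28), (155, 53), (165, 28)]
```

View pics/s2.png

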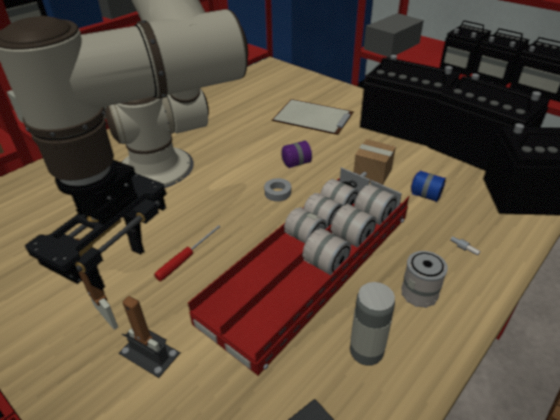

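The paddle stands in its holder at (140,325), at the same height as before. The row is closed against the buffer near (305,225), (322,208) and (340,192), and the other lane and carton haven't moved. Handing in.

```bash
python3 -c "
from station import r
print(r.finish_job())"
```

```text
the job is handed in; nothing more can be done
None
```

I rolled the near-lane row snug against the buffer, held it at 5–6 N for about 2 s, stood the paddle back in its holder, and handed the job in at about 26 s; no verdict was returned.

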